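# Seat the tapered stopper of the squat round flask

## Robot

A 7-joint arm with a two-finger parallel gripper is mounted at the origin on the work surface. World frame = base frame: x ahead of the robot, y to its left, z up, the work surface at z = 0. Lengths are in m, angles in rad, forces in N, time in s.
With the tool pointing down it reaches from about 0.425 to 0.95 m from the base axis. Payload 4.7 kg.
Tool frame: the origin (TCP) lies midway between the tips of the shut fingers; the grasp point (between the pads) lies robot.pinch_z behind it (robot.pinch_z is the distance from the TCP to the grasp point, in m); z points along the fingers, y is the direction in which the jaws open and shut (so a half turn about z gives the same grasp; the last joint's range is limited). The gripper opens to 87 mm and grips with 3 to 60 N. Pads are 19 mm wide; open, the fingers measure 117 mm over their backs; the gripper's body (75 mm by 190 mm) begins 51 mm behind the grasp point.
Start: joints at [1.266, 0.469, -0.049, 1.532, 0.024, 1.141, -0.082], TCP at [0.184, -0.649, 0.223] pointing down, gripper open.
Joint ranges: [-2.59, 2.59], [-0.33, 1.99], [-1.39, 1.29], [0.1, 2.45], [-1.04, 4.18], [0.21, 1.99], [-2.66, 2.66]. Speed limits (rad/s): [2.57, 2.57, 3.14, 3.14, 3.14, 3.14, 3.14].

## Interface

Orientations are given as a 3x3 rotation matrix whose columns are the frame's x, y, z axes.
In Python, from bench import robot gives the robot as it stands. The module is installed in compiled form; this text tells all that it offers.
- The arm moves only by the tool step_arm, never from a script. Its argument "commands" is a list of rows, each an object of numbers: "tx", "ty", "tz": the shift along the tool's x, y, z in m; "twist": the turn about the tool's z in degrees; "hand": the opening, from 0 (shut) to 1 (fully open). In form: [{"tx": .., "ty": .., "tz": .., "twist": .., "hand": ..}, ...]. A call has 1 to 20 rows; each row is the pose to reach, as a shift and turn from the pose commanded when the call began, along the tool's axes at that moment; what a row does not reach only later rows make up. A row lasts 1/12 s, in which the tool goes at most 41.7 mm and 7.16 degrees, less where a joint would pass 70% of its speed; a pose out of reach is approached as far as the arm can. A call with a gripper value outside its range is refused whole. The fingers move at their own pace and stop on an object; "grip_force" is the grip in N (left out, the last holds). Time passes only in rows, so rows that repeat a pose let the fingers close. It gives the time, the measured TCP pose, the force and the opening at its end, in the units of the state.
- robot.observe(): the state, without advancing time (a new reading comes with each control period).
- robot.grab_frame(name): name is "scene" or "side" or "wrist"; returns the picture (480x640x3 uint8, blue, green, red); there is no depth.
- robot.camera_params(name): a dict with "fx", "fy", "cx", "cy" (pixels), "dist_coeffs" ([k1, k2, p1, p2, k3] as OpenCV has them; the pictures are not rectified), "pose" (4x4, takes a point from camera to world coordinates). Camera axes: x right, y down, z forward; pixel columns grow to the right and rows downward; lengths in m; the calibration is good to about 2 mm. A picture is of the moment at which its call begins: read the wrist's pose just before it. camera_params takes no time and is no camera call; for the wrist camera it gives the pose at the moment of the call.
- robot.finish_job(): hands the job in, once; it reports no verdict.
Trained networks look in the newest picture that a camera, given by its name, has taken for a name from the list of things; names that differ only in an ending like _2 or _b are one class to them, and where a whole thing is asked for, a point or a joint stands for the part that bears it (a point fixed in the world has none). Each returns a list of dicts, best first, with "confidence" (0 to 1); they miss things now and then, are a little off and sometimes report something else, mostly with a low value. They report only what shows in the picture. A call takes as long as a camera call. They do not tell look-alikes from the thing itself.
- robot.silhouettes(camera, name): "mask" (480x640 bool, what is visible of it) and "extent" ([left, top, right, bottom] in pixels, round what is visible of it).
The state is a dict: "time_s": time; "q": joint angles; "qd": joint speeds; "joint_efforts": joint torques, N m; "ee_pos": TCP position; "eef_rot": TCP orientation; "force": force on the tool from outside, world axes, zero at the start; "wrist_torque": the same for the moment, N m; "gripper_width": finger opening in m.
Only numpy, scipy, OpenCV 4.12 (cv2) and the standard library are available. Lean on these libraries where they do the work, as an engineer would, in place of code of your own. Each camera call takes 0.05 s, during which the arm holds its last target. There are 200 camera calls.

## Task

The tapered wooden stopper of the squat round attar flask sits loose and stands up out of the neck. Press it straight down until it is fully home and then, still pressing, turn it a quarter turn clockwise (seen from above) to wring it tight, and let go: it must stay down. Leave the tall square flask and its stopper alone.

Things in the scene. Friction and masses are not known exactly. Their poses are not given: they have to be found in the camera images.
- stopper_tab (a point): Middle of the upright wooden finger tab (40 wide, 14 thick, 36 high) on the round flask's stopper, 14 below the tab's top, 22 above the top of the 38 mm wide, 6 thick collar under it; moves with it. x along the tab's width, y across its thickness (the way to pinch), z up, on the flask's axis. Flask: amber glass, squat, round, 94 across, neck rim 85 above the table, fixed firmly. All mm.
- stopper_seat (a joint): How far the round flask's stopper is pressed down, in m: 0 with its collar 12 mm above the neck rim, 0.012 with the collar on the rim (fully home, hard stop). Starts at 0 to 0.002. It slides against a friction of about 7 N and stays where it is left, down or up: lifting it while gripped draws it up again.
- stopper_turn (a joint): Turn of the round flask's stopper about its upright axis, in rad, growing clockwise seen from above. Starts at 0 to 0.15; hard stop at 1.7; after a quarter turn it reads about 1.4 to 1.7. Turns against a friction of about 0.12 N m and stays where it is left.
- tall_flask: The other flask, to be left alone: amber glass, tall, square (46 x 46 mm), neck rim 125 mm above the table, fixed to the table, with a stopper just like the round flask's, its tab's top 179 mm above the table. Origin: centre of its underside, z up. Stands at least 200 mm from the round flask, on either side.
There are look-alikes about, which are no part of the job. What is shaped like the part that bears stopper_tab but green or purple is not meant.

How it is judged:
On the way, in this order (a step that is already met when the one before it is completed fails the run):
1. the round flask's stopper is pressed down to within 3 mm of fully home (value of joint stopper_seat above 0.009 m), for 0.1 s.
2. while it is down (within 3 mm), it is turned clockwise past 1.1 rad (value of joint stopper_seat above 0.009 m and value of joint stopper_turn above 1.1 rad), for 0.2 s.
At the end, for the whole second after the job is handed in: The round flask's stopper is let go and stays down within 3 mm of fully home, turned clockwise past 1.1 rad (63 degrees); the tall flask and its stopper were left alone (all of step 2 and contact force between the fingers and round_flask below 0.1 N); the robot touches nothing.
It fails at once if the tall flask or its stopper is touched with more than 2 N (contact force between any of the fingers, the arm and tall_flask above 2 N).
It also fails if it takes over 38 s, if anything falls off the work surface, if the arm or the gripper's body presses on something with over 40 N, if the wrist force passes 120 N, or if a joint passes its speed limit or range.

## Working session

There is one attempt and no reset: what is moved stays moved. The work goes in short steps, Python scripts to look and compute and a tool call to move; the robot and the scene stay as the last step left them, time stands still between calls to the robot, and variables do not carry over. Pictures are saved under pics/ and viewed, about 8 in all and at most 12, crops included, and the job is handed in when it is done.

Besides the shell and the picture viewer there is one more tool, called after "Request:" in YAML: its name, and indented under it one key for each argument. step_arm: Moves the arm, as the interface text tells. Its arguments: {"type":"object","properties":{"commands":{"type":"array","items":{"type":"object","properties":{"tx":{"type":"number"},"ty":{"type":"number"},"tz":{"type":"number"},"twist":{"type":"number"},"hand":{"type":"number"}}}},"grip_force":{"type":"number"}},"required":["commands"]}

```bash
mkdir -p pics; ls
python3 - <<'E'
from bench import robot
import cv2,numpy as np
s=robot.observe();print(s['time_s'],s['ee_pos'],np.round(s['eef_rot'],3).tolist(),robot.pinch_z)
ims=[]
for c in("scene","side"):
    im=robot.grab_frame(c)
    p=robot.camera_params(c);print(c,p['fx'],np.round(p['pose'],3).tolist())
    for d in robot.silhouettes(c,"stopper_tab"):
        print(c,d['confidence'],d['extent'],cv2.mean(im,d['mask'].astype('uint8'))[:3])
    for d in robot.silhouettes(c,"tall_flask"): print('tall',c,d['confidence'],d['extent'])
    cv2.imwrite(f"pics/{c}.png",im)
E
```

```text
pics
0.0 [ 0.18366747 -0.648909    0.22149203] [[0.962, 0.272, -0.001], [0.272, -0.962, 0.002], [-0.0, -0.002, -1.0]] 0.0187
scene 493.0831212370166 [[0.602, 0.639, -0.479, 0.896], [0.799, -0.48, 0.363, -0.346], [0.003, -0.601, -0.799, 0.808], [0.0, 0.0, 0.0, 1.0]]
scene 0.88 [274.5, 279.0, 301.8, 310.8] (35.73980582524272, 49.95533980582524, 69.50291262135921)
scene 0.88 [163.7, 284.7, 191.1, 314.9] (35.44980694980695, 63.17760617760618, 36.82818532818533)
scene 0.55 [207.5, 224.0, 233.3, 250.8] (61.30769230769231, 40.98601398601399, 57.666666666666664)
tall scene 0.65 [411.4, 179.8, 449.7, 261.4]
side 490.2449015674321 [[-0.991, -0.05, 0.123, 0.37], [-0.131, 0.482, -0.866, 0.69], [-0.016, -0.875, -0.484, 0.526], [0.0, 0.0, 0.0, 1.0]]
side 0.91 [347.5, 174.3, 367.0, 195.7] (61.11936339522546, 105.73209549071618, 56.217506631299734)
side 0.83 [287.3, 200.2, 313.2, 228.8] (59.15303983228512, 82.46331236897275, 115.55345911949686)
side 0.74 [376.9, 198.8, 397.0, 225.2] (104.78251599147121, 53.865671641791046, 89.9680170575693)
tall side 0.68 [225.9, 277.2, 271.7, 392.3]
```

View pics/scene.png

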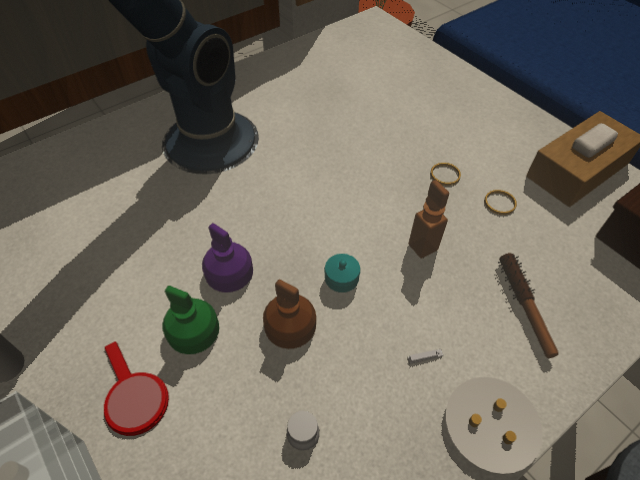

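View pics/side.png

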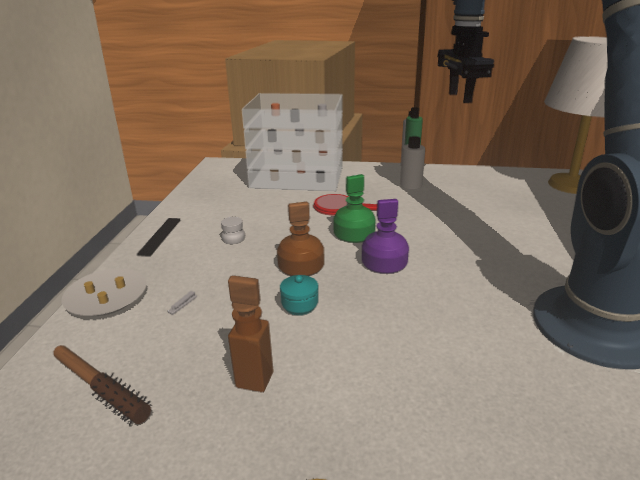

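```bash
cat > fit.py <<'E'
import cv2,numpy as np
from scipy.optimize import differential_evolution
def hulls(x,y,yaw,z0):
    # z0 = collar bottom
    c,s=np.cos(yaw),np.sin(yaw); R=np.array([[c,-s],[s,c]])
    t=np.array([[a*.02,b*.007] for a in(-1,1) for b in(-1,1)])@R.T
    a=np.linspace(0,2*np.pi,24,False); k=.019*np.c_[np.cos(a),np.sin(a)]
    mk=lambda p,zs:np.vstack([np.c_[p+[x,y],np.full(len(p),z)] for z in zs])
    return mk(t,(z0+.006,z0+.042)),mk(k,(z0,z0+.006))
def render(P,par,S=4):
    T=np.linalg.inv(P['pose']); K=np.array([[P['fx'],0,P['cx']],[0,P['fy'],P['cy']],[0,0,1]])
    m=np.zeros((480,640),np.uint8)
    for h in hulls(*par):
        uv=cv2.projectPoints(h,cv2.Rodrigues(T[:3,:3])[0],T[:3,3],K,np.array(P['dist_coeffs']))[0]
        cv2.fillConvexPoly(m,cv2.convexHull((uv*16).round().astype(np.int32)),1,cv2.LINE_8,4)
    return m.astype(bool)
def fit(views,z0,x,y,r=.03,yaw=(-np.pi/2,np.pi/2)):
    def cost(p):
        return sum(1-(lambda a:(a&m).sum()/max(1,(a|m).sum()))(render(P,(p[0],p[1],p[2],z0))) for P,m in views)
    return differential_evolution(cost,[(x-r,x+r),(y-r,y+r),yaw],seed=1,maxiter=60,popsize=12,polish=False)
def ray(P,u,v,z):
    K=np.array([[P['fx'],0,P['cx']],[0,P['fy'],P['cy']],[0,0,1]])
    n=cv2.undistortPoints(np.array([[[u,v]]],float),K,np.array(P['dist_coeffs']))[0,0]
    T=np.array(P['pose']);d=T[:3,:3]@[*n,1];return T[:3,3]+d*(z-T[2,3])/d[2]
E
python3 - <<'E'
from bench import robot
import numpy as np
from fit import *
V=[];tgt={'scene':(288,295),'side':(300,214)};tall={'scene':(430,220),'side':(249,335)}
for c in tgt:
    P=robot.camera_params(c); robot.grab_frame(c)
    for d in robot.silhouettes(c,"stopper_tab"):
        e=d['extent']
        if abs((e[0]+e[2])/2-tgt[c][0])<10 and abs((e[1]+e[3])/2-tgt[c][1])<10: V.append((P,d['mask']));break
    print(c,ray(P,*tgt[c],.12),'tall',ray(P,*tall[c],.06))
x,y,_=np.mean([ray(P,*tgt[c],.12) for P,c in zip([v[0] for v in V],tgt)],0)
for z in(.096,):
    r=fit(V,z,x,y);print(len(V),r.x,r.fun)
    for v in V:
        q=fit([v],z,x,y);print(' single',q.x,q.fun)
s=robot.observe();print(s['time_s'],s['q'])
E
```

```text
scene [ 0.53546762 -0.13651248  0.12      ] tall [0.53107404 0.20379101 0.06      ]
side [ 0.52402873 -0.12142784  0.12      ] tall [0.553772   0.15772502 0.06      ]
2 [ 0.52878672 -0.13425724  0.1400431 ] 0.2719664413397668
 single [ 0.52756005 -0.13425665  0.09035549] 0.1518771331058021
 single [ 0.52836591 -0.13417621  0.88675073] 0.08438061041292644
0.5 [ 1.26609244  0.46858344 -0.04861731  1.53256697  0.02406084  1.14099472
 -0.08234643]
```

Request:
step_arm:
  commands:
    - {"tz": -0.04, "hand": 1}
    - {"tx": 0.4, "ty": -0.34, "tz": -0.06}
    - {"tx": 0.4, "ty": -0.34, "tz": -0.06}
    - {"tx": 0.4, "ty": -0.34, "tz": -0.06}
    - {"tx": 0.4, "ty": -0.34, "tz": -0.06}
    - {"tx": 0.4, "ty": -0.34, "tz": -0.06}
    - {"tx": 0.4, "ty": -0.34, "tz": -0.06}
    - {"tx": 0.4, "ty": -0.34, "tz": -0.06}
    - {"tx": 0.4, "ty": -0.34, "tz": -0.06}
    - {"tx": 0.4, "ty": -0.34, "tz": -0.06}
    - {"tx": 0.4, "ty": -0.34, "tz": -0.06}
    - {"tx": 0.4, "ty": -0.34, "tz": -0.06}
    - {"tx": 0.4, "ty": -0.34, "tz": -0.06}
    - {"tx": 0.4, "ty": -0.34, "tz": -0.06}
    - {"tx": 0.4, "ty": -0.34, "tz": -0.06}
    - {"tx": 0.4, "ty": -0.34, "tz": -0.06}
    - {"tx": 0.4, "ty": -0.34, "tz": -0.06}

```text
schema error: expected keys tx, ty, tz, twist, hand
```

```bash
cat > look.py <<'E'
import sys
from bench import robot
from fit import *
def look(name,x=.528,y=-.134,z0=.096):
    s=robot.observe();print(s['time_s'],s['ee_pos'],np.round(s['eef_rot'],3).tolist(),'q',np.round(s['q'],3),'F',np.round(s['force'],1))
    P=robot.camera_params('wrist');im=robot.grab_frame('wrist')
    T=np.array(P['pose']);R=s['eef_rot'];print('cam in tool',np.round(R.T@(T[:3,3]-s['ee_pos']),3),np.round((R.T@T[:3,:3])[:,2],2))
    for d in robot.silhouettes('wrist','stopper_tab'):
        e=d['extent'];c=cv2.mean(im,d['mask'].astype('uint8'))[:3]
        p=ray(P,(e[0]+e[2])/2,(e[1]+e[3])/2,.12)
        print(d['confidence'],e,np.round(c),p)
        if np.hypot(p[0]-x,p[1]-y)<.05:
            r=fit([(P,d['mask'])],z0,x,y);print('fit',r.x,r.fun)
            for q in(-.4,.4):
                pass
            o=render(P,(*r.x,z0));im[cv2.morphologyEx(o.astype('uint8'),cv2.MORPH_GRADIENT,np.ones((2,2)))>0]=(255,255,0)
    cv2.imwrite(f'pics/{name}.png',im)
if __name__=='__main__': look(sys.argv[1])
E
python3 look.py w1
```

```text
0.5 [ 0.18387586 -0.6494565   0.22255565] [[0.962, 0.272, 0.0], [0.272, -0.962, -0.0], [0.0, 0.0, -1.0]] q [ 1.266  0.469 -0.049  1.533  0.024  1.141 -0.082] F [-0.2 -0.1 -0.7]
cam in tool [ 0.068  0.    -0.163] [-0.25  0.    0.97]
```

View pics/w1.png

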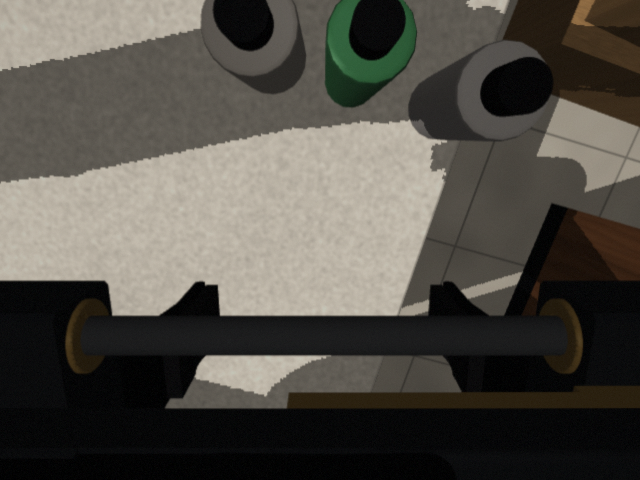

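The move was refused because every row needs all keys. The wrist view still shows the start area (bottles at the top). I'll resend it.

Request:
step_arm:
  commands:
    - {"tx": 0, "ty": 0, "tz": -0.04, "twist": 0, "hand": 1}
    - {"tx": 0.39, "ty": -0.4, "tz": -0.06, "twist": 0, "hand": 1}
    - {"tx": 0.39, "ty": -0.4, "tz": -0.06, "twist": 0, "hand": 1}
    - {"tx": 0.39, "ty": -0.4, "tz": -0.06, "twist": 0, "hand": 1}
    - {"tx": 0.39, "ty": -0.4, "tz": -0.06, "twist": 0, "hand": 1}
    - {"tx": 0.39, "ty": -0.4, "tz": -0.06, "twist": 0, "hand": 1}
    - {"tx": 0.39, "ty": -0.4, "tz": -0.06, "twist": 0, "hand": 1}
    - {"tx": 0.39, "ty": -0.4, "tz": -0.06, "twist": 0, "hand": 1}
    - {"tx": 0.39, "ty": -0.4, "tz": -0.06, "twist": 0, "hand": 1}
    - {"tx": 0.39, "ty": -0.4, "tz": -0.06, "twist": 0, "hand": 1}
    - {"tx": 0.39, "ty": -0.4, "tz": -0.06, "twist": 0, "hand": 1}
    - {"tx": 0.39, "ty": -0.4, "tz": -0.06, "twist": 0, "hand": 1}
    - {"tx": 0.39, "ty": -0.4, "tz": -0.06, "twist": 0, "hand": 1}
    - {"tx": 0.39, "ty": -0.4, "tz": -0.06, "twist": 0, "hand": 1}
    - {"tx": 0.39, "ty": -0.4, "tz": -0.06, "twist": 0, "hand": 1}
    - {"tx": 0.39, "ty": -0.4, "tz": -0.06, "twist": 0, "hand": 1}
    - {"tx": 0.39, "ty": -0.4, "tz": -0.06, "twist": 0, "hand": 1}
    - {"tx": 0.39, "ty": -0.4, "tz": -0.06, "twist": 0, "hand": 1}

```text
time_s: 2.1
ee_pos: [0.4496, -0.1597, 0.2825]
eef_rot: [[0.963, 0.271, -0.001], [0.271, -0.963, -0.001], [-0.001, 0.001, -1.0]]
force: [0.7, -0.7, -0.1]
gripper_width: 0.0871
```

```bash
python3 look.py w2
```

```text
2.1 [ 0.44956543 -0.15968991  0.28245394] [[0.963, 0.271, -0.001], [0.271, -0.963, -0.001], [-0.001, 0.001, -1.0]] q [ 0.627  0.114 -0.407  1.886  0.05   1.151 -1.095] F [ 0.7 -0.7 -0.1]
cam in tool [ 0.068  0.    -0.163] [-0.25  0.    0.97]
0.68 [299.5, 80.9, 343.7, 142.2] [31. 53. 87.] [ 0.53091496 -0.13571418  0.12      ]
fit [ 0.52930306 -0.13452301  0.27824065] 0.1291647649475125
0.62 [282.8, 294.3, 324.6, 314.6] [55. 17. 41.] [ 0.37931437 -0.16273231  0.12      ]
```

View pics/w2.png

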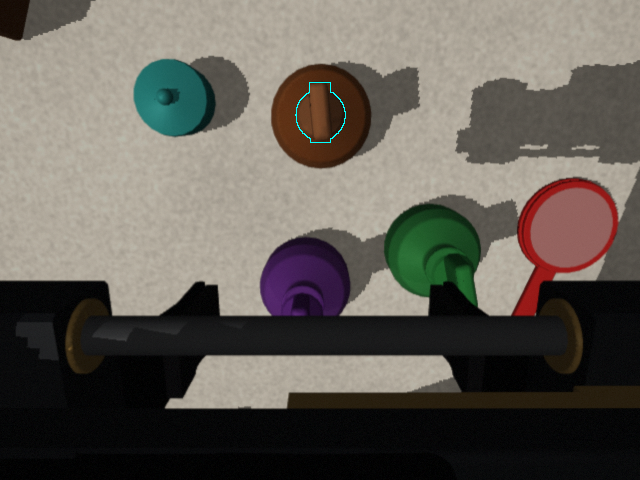

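Run:
```python
import cv2
from bench import robot
im=robot.grab_frame('wrist')
c=im[55:175,260:380]
cv2.imwrite('pics/w3.png',cv2.convertScaleAbs(cv2.resize(c,None,fx=5,fy=5,interpolation=cv2.INTER_CUBIC),alpha=1.8))
```

```text
(no output)
```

View pics/w3.png

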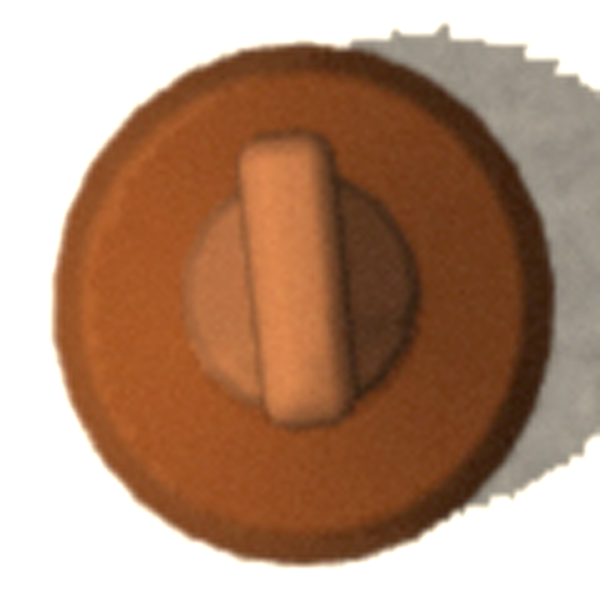

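Run:
```python
from bench import robot
from fit import *
P=robot.camera_params('wrist');s=robot.observe()
for z in(.137,.139):
    p=ray(P,319.6,110.7,z);print(p,s['eef_rot'].T@(p-s['ee_pos']))
print(s['eef_rot'].T@(np.array([.5285,-.1343,.12])-s['ee_pos']),s['ee_pos'])
```

```text
[ 0.53018756 -0.13488258  0.137     ] [ 0.0845391  -0.00248262  0.14541095]
[ 0.53008726 -0.13492849  0.139     ] [ 0.08442928 -0.00246489  0.143411  ]
[ 0.08307807 -0.00350255  0.16241131] [ 0.44948967 -0.15998422  0.28244802]
```

Request:
step_arm:
  commands:
    - {"tx": 0.084, "ty": -0.0025, "tz": 0.0, "twist": -5, "hand": 1}
    - {"tx": 0.084, "ty": -0.0025, "tz": 0.03, "twist": -5, "hand": 1}
    - {"tx": 0.084, "ty": -0.0025, "tz": 0.06, "twist": -5, "hand": 1}
    - {"tx": 0.084, "ty": -0.0025, "tz": 0.09, "twist": -5, "hand": 1}
    - {"tx": 0.084, "ty": -0.0025, "tz": 0.12, "twist": -5, "hand": 1}
    - {"tx": 0.084, "ty": -0.0025, "tz": 0.14, "twist": -5, "hand": 1}
    - {"tx": 0.084, "ty": -0.0025, "tz": 0.16, "twist": -5, "hand": 1}
    - {"tx": 0.084, "ty": -0.0025, "tz": 0.174, "twist": -5, "hand": 1}
    - {"tx": 0.084, "ty": -0.0025, "tz": 0.174, "twist": -5, "hand": 1}
    - {"tx": 0.084, "ty": -0.0025, "tz": 0.174, "twist": -5, "hand": 1}

```text
time_s: 3.08
ee_pos: [0.5298, -0.1341, 0.1081]
eef_rot: [[0.935, 0.354, -0.002], [0.354, -0.935, 0.0], [-0.001, -0.001, -1.0]]
force: [0.3, 0.3, 0.3]
gripper_width: 0.0872
```

Run:
```python
from bench import robot
import cv2,numpy as np
s=robot.observe();print(s['time_s'],s['ee_pos'],np.round(s['force'],1),np.round(s['q'],2))
a=robot.grab_frame('scene')[230:350,210:370];b=robot.grab_frame('side')[150:290,220:380]
f=lambda c:cv2.resize(c,(400,350),interpolation=cv2.INTER_CUBIC)
w=robot.grab_frame('wrist')
cv2.imwrite('pics/s4.png',np.hstack([cv2.resize(w,(400,350)),f(b)]))
```

```text
3.0833 [ 0.52975122 -0.1340739   0.10808435] [0.3 0.3 0.3] [ 0.49  0.43 -0.41  1.93  0.22  0.83 -1.25]
```

View pics/s4.png

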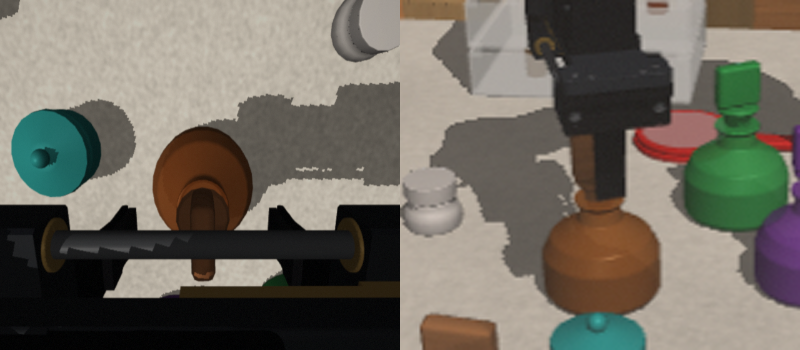

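The wrist crop shows the tab (about x=202) midway between the fingers (130 and 275). I'll close on it.

Request:
step_arm:
  commands:
    - {"tx": 0, "ty": 0, "tz": 0, "twist": 0, "hand": 0}
    - {"tx": 0, "ty": 0, "tz": 0, "twist": 0, "hand": 0}
    - {"tx": 0, "ty": 0, "tz": 0, "twist": 0, "hand": 0}
    - {"tx": 0, "ty": 0, "tz": 0, "twist": 0, "hand": 0}
    - {"tx": 0, "ty": 0, "tz": 0, "twist": 0, "hand": 0}
    - {"tx": 0, "ty": 0, "tz": 0, "twist": 0, "hand": 0}
    - {"tx": 0, "ty": 0, "tz": 0, "twist": 0, "hand": 0}
    - {"tx": 0, "ty": 0, "tz": 0, "twist": 0, "hand": 0}
    - {"tx": 0, "ty": 0, "tz": 0, "twist": 0, "hand": 0}
    - {"tx": 0, "ty": 0, "tz": 0, "twist": 0, "hand": 0}
  grip_force: 45

```text
time_s: 4.07
ee_pos: [0.5304, -0.1331, 0.1085]
eef_rot: [[0.935, 0.355, 0.0], [0.355, -0.935, -0.0], [0.0, 0.0, -1.0]]
force: [0.5, 0.2, 0.5]
gripper_width: 0.0284
```

Request:
step_arm:
  commands:
    - {"tx": 0, "ty": 0, "tz": 0, "twist": 0, "hand": 0}
    - {"tx": 0, "ty": 0, "tz": 0, "twist": 0, "hand": 0}
    - {"tx": 0, "ty": 0, "tz": 0, "twist": 0, "hand": 0}
    - {"tx": 0, "ty": 0, "tz": 0, "twist": 0, "hand": 0}
    - {"tx": 0, "ty": 0, "tz": 0, "twist": 0, "hand": 0}

```text
time_s: 4.48
ee_pos: [0.5307, -0.1341, 0.1086]
eef_rot: [[0.935, 0.355, 0.001], [0.355, -0.935, -0.001], [0.0, 0.001, -1.0]]
force: [1.9, -2.7, -1.4]
gripper_width: 0.0137
```

Request:
step_arm:
  commands:
    - {"tx": 0, "ty": 0, "tz": 0.002, "twist": 0, "hand": 0}
    - {"tx": 0, "ty": 0, "tz": 0.004, "twist": 0, "hand": 0}
    - {"tx": 0, "ty": 0, "tz": 0.006, "twist": 0, "hand": 0}
    - {"tx": 0, "ty": 0, "tz": 0.008, "twist": 0, "hand": 0}
    - {"tx": 0, "ty": 0, "tz": 0.009, "twist": 0, "hand": 0}
    - {"tx": 0, "ty": 0, "tz": 0.01, "twist": 0, "hand": 0}
    - {"tx": 0, "ty": 0, "tz": 0.01, "twist": 0, "hand": 0}

```text
time_s: 5.07
ee_pos: [0.5308, -0.1341, 0.0994]
eef_rot: [[0.935, 0.355, 0.001], [0.355, -0.935, -0.002], [0.0, 0.002, -1.0]]
force: [-0.6, -4.1, 4.1]
gripper_width: 0.0138
```

Request:
step_arm:
  commands:
    - {"tx": 0, "ty": 0, "tz": 0.001, "twist": 0, "hand": 0}
    - {"tx": 0, "ty": 0, "tz": 0.002, "twist": 0, "hand": 0}
    - {"tx": 0, "ty": 0, "tz": 0.003, "twist": 0, "hand": 0}
    - {"tx": 0, "ty": 0, "tz": 0.003, "twist": 0, "hand": 0}
    - {"tx": 0, "ty": 0, "tz": 0.003, "twist": 0, "hand": 0}

```text
time_s: 5.48
ee_pos: [0.5308, -0.1341, 0.0969]
eef_rot: [[0.935, 0.355, 0.001], [0.355, -0.935, -0.002], [0.0, 0.002, -1.0]]
force: [-1.7, -2.8, 8.7]
gripper_width: 0.0137
```

Request:
step_arm:
  commands:
    - {"tx": 0, "ty": 0, "tz": 0.001, "twist": 0, "hand": 0}
    - {"tx": 0, "ty": 0, "tz": 0.002, "twist": 0, "hand": 0}
    - {"tx": 0, "ty": 0, "tz": 0.003, "twist": 0, "hand": 0}
    - {"tx": 0, "ty": 0, "tz": 0.003, "twist": 0, "hand": 0}
    - {"tx": 0, "ty": 0, "tz": 0.003, "twist": 0, "hand": 0}

```text
time_s: 5.9
ee_pos: [0.5309, -0.1341, 0.0967]
eef_rot: [[0.935, 0.355, 0.001], [0.355, -0.935, -0.003], [-0.0, 0.003, -1.0]]
force: [-8.1, -2.2, 27.4]
gripper_width: 0.0137
```

Hard stop reached: 3 mm more command gave 27 N and no travel. Now the turn.

Request:
step_arm:
  commands:
    - {"tx": 0, "ty": 0, "tz": 0, "twist": 5, "hand": 0}
    - {"tx": 0, "ty": 0, "tz": 0, "twist": 10, "hand": 0}
    - {"tx": 0, "ty": 0, "tz": 0, "twist": 15, "hand": 0}
    - {"tx": 0, "ty": 0, "tz": 0, "twist": 20, "hand": 0}
    - {"tx": 0, "ty": 0, "tz": 0, "twist": 25, "hand": 0}
    - {"tx": 0, "ty": 0, "tz": 0, "twist": 30, "hand": 0}
    - {"tx": 0, "ty": 0, "tz": 0, "twist": 35, "hand": 0}
    - {"tx": 0, "ty": 0, "tz": 0, "twist": 40, "hand": 0}

```text
time_s: 6.57
ee_pos: [0.5309, -0.134, 0.0967]
eef_rot: [[0.943, -0.333, 0.001], [-0.333, -0.943, -0.002], [0.002, 0.002, -1.0]]
force: [-8.3, -2.2, 27.0]
gripper_width: 0.0135
```

Run:
```python
from bench import robot
s=robot.observe();print(s['force'],s['wrist_torque'],s['q'])
```

```text
[-8.29638086 -2.19814186 27.01620172] [-0.39841811  1.92942886  0.09999596] [ 0.35222932  0.42095246 -0.23198091  1.95131638  0.13663432  0.78236635
 -1.86782045]
```

Request:
step_arm:
  commands:
    - {"tx": 0, "ty": 0, "tz": 0, "twist": 5, "hand": 0}
    - {"tx": 0, "ty": 0, "tz": 0, "twist": 10, "hand": 0}
    - {"tx": 0, "ty": 0, "tz": 0, "twist": 15, "hand": 0}
    - {"tx": 0, "ty": 0, "tz": 0, "twist": 20, "hand": 0}
    - {"tx": 0, "ty": 0, "tz": 0, "twist": 25, "hand": 0}
    - {"tx": 0, "ty": 0, "tz": 0, "twist": 30, "hand": 0}
    - {"tx": 0, "ty": 0, "tz": 0, "twist": 30, "hand": 0}

```text
time_s: 7.15
ee_pos: [0.531, -0.134, 0.0967]
eef_rot: [[0.651, -0.759, 0.002], [-0.759, -0.651, -0.002], [0.002, -0.0, -1.0]]
force: [-7.6, -2.1, 27.0]
gripper_width: 0.0134
```

Run:
```python
from bench import robot
s=robot.observe();print(s['force'],s['wrist_torque'],s['q'])
```

```text
[-7.63263771 -2.05425565 27.02137595] [-0.31777052  1.90939948 -0.08218739] [ 0.25295309  0.41198915 -0.10581315  1.95729209  0.06270981  0.77342026
 -2.32220797]
```

Request:
step_arm:
  commands:
    - {"tx": 0, "ty": 0, "tz": 0, "twist": 4, "hand": 0}
    - {"tx": 0, "ty": 0, "tz": 0, "twist": 8, "hand": 0}
    - {"tx": 0, "ty": 0, "tz": 0, "twist": 12, "hand": 0}
    - {"tx": 0, "ty": 0, "tz": 0, "twist": 14, "hand": 0}
    - {"tx": 0, "ty": 0, "tz": 0, "twist": 14, "hand": 0}
    - {"tx": 0, "ty": 0, "tz": 0, "twist": 14, "hand": 0}
    - {"tx": 0, "ty": 0, "tz": 0, "twist": 14, "hand": 0}

```text
time_s: 7.73
ee_pos: [0.531, -0.1339, 0.0967]
eef_rot: [[0.45, -0.893, 0.002], [-0.893, -0.45, -0.001], [0.002, -0.001, -1.0]]
force: [-8.1, -1.9, 27.4]
gripper_width: 0.014
```

Run:
```python
from bench import robot
s=robot.observe();print(s['force'],s['wrist_torque'],s['q'])
```

```text
[-8.14261538 -1.94121546 27.43625954] [-0.33102021  1.92594743  0.00742775] [ 0.20774559  0.40963192 -0.0483247   1.95998119  0.02889425  0.7706259
 -2.53215148]
```

Request:
step_arm:
  commands:
    - {"tx": 0, "ty": 0, "tz": -0.002, "twist": 0, "hand": 0}
    - {"tx": 0, "ty": 0, "tz": -0.002, "twist": 0, "hand": 0}
    - {"tx": 0, "ty": 0, "tz": -0.002, "twist": 0, "hand": 0.6}
    - {"tx": 0, "ty": 0, "tz": -0.002, "twist": 0, "hand": 0.6}
    - {"tx": 0, "ty": 0, "tz": -0.002, "twist": 0, "hand": 0.6}
    - {"tx": 0, "ty": 0, "tz": -0.002, "twist": 0, "hand": 0.6}
    - {"tx": 0, "ty": 0, "tz": -0.002, "twist": 0, "hand": 0.6}
    - {"tx": 0, "ty": 0, "tz": -0.002, "twist": 0, "hand": 0.6}
    - {"tx": 0, "ty": 0, "tz": -0.002, "twist": 0, "hand": 0.6}
    - {"tx": 0, "ty": 0, "tz": -0.002, "twist": 0, "hand": 0.6}

```text
time_s: 8.57
ee_pos: [0.5303, -0.133, 0.0944]
eef_rot: [[0.451, -0.893, -0.0], [-0.893, -0.451, 0.0], [-0.0, 0.0, -1.0]]
force: [0.1, 0.0, 0.3]
gripper_width: 0.0506
```

Released and free of contact. Next I'll rise straight up and back off so the wrist camera sees the stopper.

Request:
step_arm:
  commands:
    - {"tx": 0, "ty": 0, "tz": -0.02, "twist": 0, "hand": 0.7}
    - {"tx": 0, "ty": 0, "tz": -0.05, "twist": 0, "hand": 0.7}
    - {"tx": 0, "ty": 0, "tz": -0.08, "twist": 0, "hand": 0.7}
    - {"tx": 0, "ty": 0, "tz": -0.11, "twist": 0, "hand": 0.7}
    - {"tx": 0, "ty": 0, "tz": -0.14, "twist": 0, "hand": 0.7}
    - {"tx": 0, "ty": 0, "tz": -0.17, "twist": 0, "hand": 0.7}
    - {"tx": -0.04, "ty": 0, "tz": -0.19, "twist": 0, "hand": 0.7}
    - {"tx": -0.08, "ty": 0, "tz": -0.19, "twist": 0, "hand": 0.7}
    - {"tx": -0.08, "ty": 0, "tz": -0.19, "twist": 0, "hand": 0.7}
    - {"tx": -0.08, "ty": 0, "tz": -0.19, "twist": 0, "hand": 0.7}

```text
time_s: 9.4
ee_pos: [0.4936, -0.0593, 0.2852]
eef_rot: [[0.455, -0.89, 0.001], [-0.89, -0.455, 0.0], [0.0, -0.001, -1.0]]
force: [0.1, -0.1, -0.3]
gripper_width: 0.0609
```

Run:
```python
from look import *
look('w5',.5305,-.134,.085)
im=cv2.imread('pics/w5.png');s=robot.grab_frame('side')
w=robot.grab_frame('wrist')
cv2.imwrite('pics/w6.png',np.hstack([cv2.resize(w[40:190,240:400],(400,375)),cv2.resize(s[180:290,240:360],(400,375))]))
```

```text
9.4 [ 0.4936176  -0.05933518  0.28519255] [[0.455, -0.89, 0.001], [-0.89, -0.455, 0.0], [0.0, -0.001, -1.0]] q [ 0.098  0.125 -0.07   1.859  0.009  1.156 -2.644] F [ 0.1 -0.1 -0.3]
cam in tool [ 0.069  0.001 -0.163] [-0.25  0.    0.97]
0.94 [497.9, 154.3, 572.0, 202.3] [74. 26. 57.] [ 0.36350759 -0.16744018  0.12      ]
0.87 [304.5, 87.2, 348.8, 144.5] [33. 57. 94.] [ 0.52870036 -0.13492456  0.12      ]
fit [ 0.53037757 -0.13454426 -1.09276586] 0.059753086419753076
0.77 [506.2, 0.0, 556.1, 24.7] [36. 82. 27.] [ 0.43200106 -0.2633136   0.12      ]
```

View pics/w6.png

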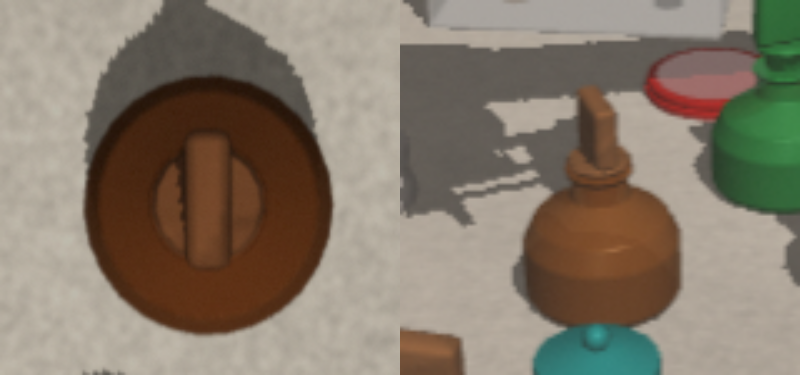

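The wrist crop (left) shows the tab lined up with the tool at its turned angle (about x=208, y=200). The side crop (right) shows the collar resting on the rim (about 598,165). I'm handing in.

```bash
python3 -c "
from bench import robot
s=robot.observe();print(s['force'],s['qd'].round(3));print(robot.finish_job())"
```

```text
[-0.34721107 -0.00136398  0.00473887] [ 0.005  0.006 -0.001 -0.003 -0.004  0.001 -0.   ]
the job is handed in; nothing more can be done
None
```

I pressed the amber round flask's stopper down to its hard stop, turned it clockwise by about 84° while still pressing, let go, backed off and handed the job in. No verdict was reported.

- **Pressed home:** it went down about 12 mm. A further 3 mm of commanded push raised the force to 27 N with almost no movement, and I held that force through the turn.
- **Turned:** after letting go, the wrist camera put the tab at −1.09 rad, against about +0.36 rad before. That is roughly 1.45 rad clockwise, past the required 1.1 rad.
- **Stayed down:** the side picture shows the collar resting on the rim.
- **Nothing touched at the end:** the tool force was about 0.3 N, which is within the sensor's noise. The arm never went near the tall flask.

**Disagreements:** the first fits from the fixed cameras disagreed on the tab's angle (0.09 to 0.89 rad), so I took it from the close wrist picture instead.

**Range margin:** the last joint ended at −2.644 rad, inside its 2.66 rad limit but close to it.

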